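# Put the spray bottle away under the wire bench rack

### The arm

A 7-joint arm with a two-finger parallel gripper is mounted at the origin on the work surface. World frame = base frame: x ahead of the robot, y to its left, z up, the work surface at z = 0. Lengths are in m, angles in rad, forces in N, time in s.
With the tool pointing down it reaches from about 0.425 to 0.875 m from the base axis. Payload 4.7 kg.
Tool frame: the origin (TCP) lies at the very end of the fingers, on their centre line; the grasp point (between the pads) lies 19 mm behind it; z points along the fingers, y is the direction in which the jaws open and shut (so a half turn about z gives the same grasp; the last joint's range is limited). The gripper opens to 87 mm and grips with 3 to 60 N. Pads are 19 mm wide; open, the fingers measure 117 mm over their backs; the gripper's body (75 mm by 190 mm) begins 51 mm behind the grasp point.
Start: joints at [-1.143, 0.321, -0.07, 1.45, 0.023, 1.371, -0.057], TCP at [0.261, 0.595, 0.223] pointing down, gripper open.
Joint ranges: [-2.86, 2.86], [-0.3, 2.09], [-1.38, 1.24], [0.06, 2.45], [-1.56, 4.7], [0.09, 2.05], [-2.69, 2.69]. Speed limits (rad/s): [2.57, 2.57, 3.14, 3.14, 3.14, 3.14, 3.14].

### API

Orientations are given as [roll, pitch, yaw] about the fixed x, y, z axes, in that order (R = Rz(yaw) Ry(pitch) Rx(roll)).
In Python, from workcell import arm, viewer, ticket, look_for, trace gives the robot as it stands.
- The arm moves only by the tool arm_command, never from a script. Its argument "commands" is a list of rows, each a list of 2 entries, a list of its own where there are three numbers: the shift along the tool's x, y, z in units of 100 mm (1.0 is 100 mm), then the turn, a rotation vector about the tool's x, y, z in units of 2 rad (1.0 is 2 rad). A call has 1 to 12 rows; each row shifts and turns the pose as measured when the row begins, along the tool's axes as they then stand; what a row does not reach is not made up. A row lasts 1/8 s, in which the tool goes at most 62.5 mm and 10.7 degrees, less where a joint would pass 70% of its speed; a pose out of reach is approached as far as the arm can. A call with a number of a shift or a turn outside -1 to 1 is refused whole. A call with a gripper value outside its range is refused whole. "claw" is the opening, from -1 (shut) to 1 (fully open), set as the call begins (left out, the last holds). The fingers move at their own pace and stop on an object; the grip force is fixed at half the most. Time passes only in rows, so rows that do not move let the fingers close. It gives the time, the measured TCP pose, the force and the opening at its end, in the units of the state.
- arm.get_state(): the state, without advancing time (a new reading comes with each control period).
- viewer.read_camera(name): name is "scene" or "top" or "wrist"; returns the picture (480x640x3 uint8, red, green, blue); there is no depth.
- viewer.camera_model(name): a dict with "intrinsics" (3x3 intrinsics, pixels), "D" ([k1, k2, p1, p2, k3] as OpenCV has them; the pictures are not rectified), "eye" and "orientation" of the camera in the world; the wrist camera has in their place "mount" (4x4, takes a point from camera to tool coordinates, whose origin is the TCP and whose axes are the flange's). Camera axes: x right, y down, z forward; pixel columns grow to the right and rows downward; lengths in m; the calibration is good to about 2 mm. A picture is of the moment at which its call begins: read the wrist's pose just before it. camera_model takes no time and is no camera call.
- ticket.hand_in(): hands the job in, once; it reports no verdict.
Trained networks look in the newest picture that a camera, given by its name, has taken for a name from the list of things; names that differ only in an ending like _2 or _b are one class to them, and where a whole thing is asked for, a point or a joint stands for the part that bears it (a point fixed in the world has none). Each returns a list of dicts, best first, with "p" (0 to 1); they miss things now and then, are a little off and sometimes report something else, mostly with a low value. They report only what shows in the picture. A call takes as long as a camera call. They do not tell look-alikes from the thing itself.
- look_for(camera, name): "xy" ([column, row] in pixels, amid what is visible of it).
- trace(camera, name): "region" (480x640 bool, what is visible of it) and "xy" ([column, row] in pixels, amid what is visible of it).
The state is a dict: "t": time; "q": joint angles; "dq": joint speeds; "tau": joint torques, N m; "tcp_pos": TCP position; "orientation": TCP orientation; "wrist_force": force on the tool from outside, world axes, zero at the start; "ft_torque": the same for the moment, N m; "width": finger opening in m.
Only numpy, scipy, OpenCV 4.12 (cv2) and the standard library are available. Lean on these libraries where they do the work, as an engineer would, in place of code of your own. Each camera call takes 0.05 s, during which the arm holds its last target. There are 200 camera calls.

### The job

Put the spray bottle away: lift it out of the spill tray, stand it gently on the bench in front of the gap between the two bottles under the wire rack, and let go of it there. The rack's shelf leaves no room for a hand above, so then slide the bottle straight back along the bench into that gap, pushing it low down so that it does not tip, until it stands against the low rail at the back of the rack. Keep it upright all the time and leave the other things where they stand.

Things in the scene. Friction and masses are not known exactly. Their poses are not given: they have to be found in the camera images.
- spray: Trigger spray bottle, white body, grey head, 200 mm tall, 0.24 to 0.44 kg. Origin: centre of its underside; z up, x towards the nozzle. Straight round body 64 mm across up to 106 mm, then a shoulder sloping in to a 32 mm collar. Starts in the tray, on its floor 5 mm above the bench. On the bench (friction 0.5 to 0.7) it slides when pushed below 40 mm; pushed well above that it tips.
- spray_head (a point): Centre of the spray bottle's head block, on the bottle at x = +8, z = 178 mm: the block is 64 mm long (along the bottle's x), 26 mm wide (y) and 36 mm high, free at both sides and on top, where it can be gripped across its width. The nozzle reaches 50 mm ahead (+x) of this point; the narrow trigger hangs below the nozzle, down to 125 mm above the foot.
- rack: Grey coated-wire bench rack, fixed. Origin on the bench at its centre, z up, -x towards its open front. Legs 10 mm thick at x = +-86, y = +-172 mm. The wire shelf covers it all, underside 231 mm and top 241 mm above the bench. Below it are only low bars 22 mm up: one at each end, and one along the back. The open front faces the tray's side (to the right, seen from the robot).
- rack_rail (a point): Middle of the front face of the rack's low back rail (rack x = +76, y = 0 mm, 22 mm up), a bar 8 mm thick along the rack's y, against which the bottle is to stand: the centre of the 64 mm bottle is then 32 mm in front of this face.
- round_bottle: Round clear glass bottle with a broad blue screw cap, 78 mm in diameter, 138 mm tall, loose, standing under the rack at one side of the gap. Origin at the centre of its underside.
- square_bottle: Square white plastic bottle with a white screw cap, 70 x 70 mm, 135 mm tall, loose, standing under the rack at the other side of the gap. Origin at the centre of its underside. The clear gap between the two bottles is 105 to 165 mm wide; either bottle may be the nearer one.
- tray: Blue plastic spill tray, fixed, 286 x 206 mm over its rim, 28 mm high, 5 mm floor and walls. Origin at the centre of its underside, x along its length.
- jar: Squat white jar with a grey screw lid, 74 mm in diameter, 73 mm tall, loose, standing in the tray beside the spray bottle. Origin at the centre of its underside.
- tip_box: Pipette tip box, 120 x 84 x 54 mm, white below and orange above, loose on the bench. Origin at the centre of its underside.
Things that resemble listed ones, but are neither listed nor needed, are in the scene too. What is shaped like the spray but orange is not meant.

How it is judged:
By the outcome, as a careful person would: the job done as asked, in the order asked, and still so for the second after the job is handed in, with the robot touching nothing.
It also fails if it takes over 56 s, if anything falls off the work surface, if the arm or the gripper's body presses on something with over 40 N, if the wrist force passes 120 N, or if a joint passes its speed limit or range.

## Working session

There is one attempt and no reset: what is moved stays moved. The work goes in short steps, Python scripts to look and compute and a tool call to move; the robot and the scene stay as the last step left them, time stands still between calls to the robot, and variables do not carry over. Pictures are saved under pics/ and viewed, about 8 in all and at most 12, crops included, and the job is handed in when it is done.

Besides the shell and the picture viewer there is one more tool, called as name(argument=value, ...) on one line, values as JSON. arm_command: Moves the arm, as the interface text tells. Shifts and turns lie within -1 to 1; 1 stands for 100 mm of shift or 2 rad of turn. Its arguments: {"type":"object","properties":{"commands":{"type":"array"},"claw":{"type":"number"}},"required":["commands"]}

```bash
mkdir -p pics
cat > h.py <<'E'
import numpy as np, cv2
from workcell import arm, viewer, ticket, look_for, trace
from scipy.spatial.transform import Rotation as Ro
def cam(n, st=None):
    m=viewer.camera_model(n); K=np.array(m["intrinsics"]); D=np.array(m["D"],float)
    if n=="wrist":
        st=st or arm.get_state(); T=np.eye(4); T[:3,:3]=Ro.from_euler('xyz',st["orientation"]).as_matrix(); T[:3,3]=st["tcp_pos"]
        W=T@np.array(m["mount"]); return K,D,W[:3,:3],W[:3,3]
    o=np.array(m["orientation"],float)
    R=o if o.shape==(3,3) else Ro.from_euler('xyz',o).as_matrix()
    return K,D,R,np.array(m["eye"])
def ray(c,uv):
    K,D,R,e=c; p=cv2.undistortPoints(np.array([[uv]],float),K,D)[0,0]
    d=R@np.array([p[0],p[1],1]); return e,d/np.linalg.norm(d)
def atz(c,uv,z):
    e,d=ray(c,uv); return e+d*(z-e[2])/d[2]
def tri(rs):
    A=sum(np.eye(3)-np.outer(d,d) for e,d in rs); b=sum((np.eye(3)-np.outer(d,d))@e for e,d in rs); return np.linalg.solve(A,b)
def proj(c,P):
    K,D,R,e=c; return cv2.projectPoints(np.atleast_2d(P).astype(float),cv2.Rodrigues(R.T)[0],-R.T@e,K,D)[0][:,0]
def save(n,im): cv2.imwrite('pics/'+n,im[:,:,::-1])
E
python3 - <<'E'
from h import *
np.set_printoptions(precision=3,suppress=True)
print(arm.get_state()); print(viewer.camera_model("scene"))
for n in("scene","top","wrist"):
    im=viewer.read_camera(n); save(n+'0.png',im)
    c=cam(n); print(n,c[3],c[2][:,2])
    for k in("spray","spray_head","rack_rail","rack","round_bottle","square_bottle","tray","jar","tip_box"):
        print(k,[(np.round(r["xy"]),round(r["p"],2),atz(c,r["xy"],0.05)[:2]) for r in look_for(n,k)[:3]])
E
```

```text
{'t': 0.0, 'q': array([-1.143,  0.322, -0.07 ,  1.452,  0.023,  1.371, -0.057]), 'dq': array([-0.001,  0.001,  0.001,  0.001, -0.001, -0.   , -0.   ]), 'tau': array([  0.   , -49.13 ,  -0.404, -31.252,  -0.064,   0.044,   0.   ]), 'tcp_pos': array([0.261, 0.595, 0.221]), 'orientation': array([-3.14 ,  0.   ,  2.728]), 'wrist_force': array([0.051, 0.56 , 0.067]), 'ft_torque': array([-0.02 ,  0.042, -0.038]), 'width': 0.08737671680663879}
{'intrinsics': array([[533.877,   0.   , 309.548],
       [  0.   , 533.877, 238.98 ],
       [  0.   ,   0.   ,   1.   ]]), 'D': array([-0.075,  0.   ,  0.   ,  0.   ,  0.   ]), 'eye': array([ 1.316, -0.642,  0.904]), 'orientation': array([-2.215,  0.006,  0.854])}
scene [ 1.316 -0.642  0.904] [-0.605  0.522 -0.601]
spray [(array([211., 244.]), 0.65, array([ 0.3  , -0.109])), (array([161., 289.]), 0.6, array([ 0.37 , -0.294]))]
spray_head [(array([162., 289.]), 0.92, array([ 0.373, -0.295])), (array([212., 243.]), 0.57, array([ 0.3  , -0.104]))]
rack_rail [(array([346., 230.]), 0.55, array([0.492, 0.2  ])), (array([314., 242.]), 0.46, array([0.474, 0
[... 803 characters left out ...]
array([ 0.545, -0.341]))]
rack [(array([279., 211.]), 0.56, array([0.605, 0.109]))]
round_bottle [(array([278., 184.]), 0.64, array([0.672, 0.112]))]
square_bottle [(array([282., 264.]), 0.8, array([0.477, 0.103]))]
tray [(array([445., 262.]), 0.9, array([ 0.475, -0.286])), (array([294., 210.]), 0.54, array([0.607, 0.072]))]
jar [(array([446., 258.]), 0.54, array([ 0.484, -0.288]))]
tip_box [(array([157., 274.]), 0.66, array([0.458, 0.399])), (array([457., 285.]), 0.32, array([ 0.42, -0.31]))]
wrist [0.198 0.624 0.385] [ 0.234 -0.102 -0.967]
spray []
spray_head []
rack_rail []
rack []
round_bottle []
square_bottle []
tray []
jar []
tip_box [(array([242., 371.]), 0.82, array([0.385, 0.451]))]
```

View pics/scene0.png

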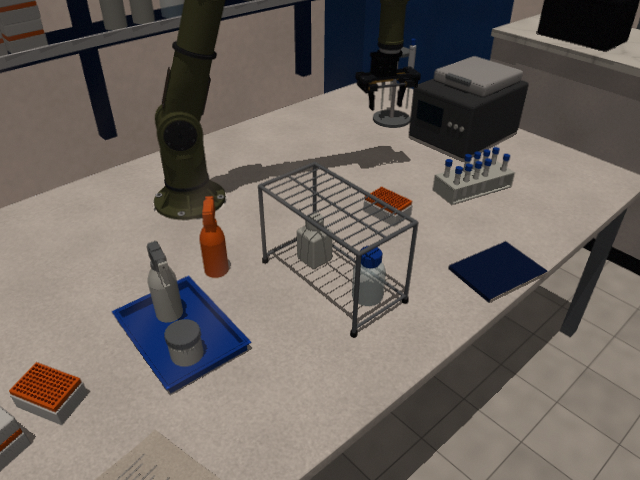

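View pics/top0.png

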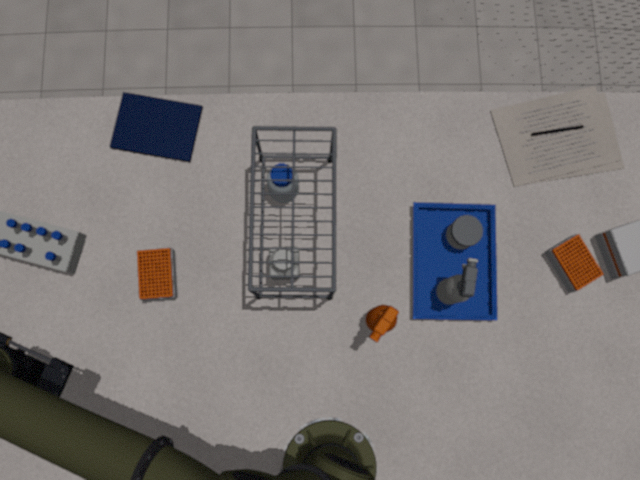

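The scene view shows the white spray at (160,285) in the tray, the jar at (185,343), the orange decoy at (212,243) and the rack with its open front to the lower left. The top view shows the spray head at (468,278) with its nozzle up-image (+x). The rack's shelf corners are at about (252,128), (336,128), (336,293) and (250,293). Both bottles stand under the shelf, at (282,180) and (284,262).

Run:
```python
from h import *
np.set_printoptions(precision=3,suppress=True)
T=cam("top");S=cam("scene")
print("mount",viewer.camera_model("wrist")["mount"])
# shelf corners top cam
tc=[atz(T,p,.241) for p in [(252,127),(336,127),(336,293),(249,293)]]
print("shelf",*[c[:2] for c in tc],np.mean(tc,0)[:2])
print("feet scene",*[atz(S,p,0.)[:2] for p in [(265,261),(354,334),(406,301)]])
print("shelf scene",*[atz(S,p,.236)[:2] for p in [(260,187),(358,249),(414,221),(315,168)]])
regs={}
for k,z in(("spray",.18),("spray_head",.178),("round_bottle",.07),("square_bottle",.07),("jar",.07),("tray",.028)):
    out={}
    for n,c in(("scene",S),("top",T)):
        viewer.read_camera(n)
        for r in trace(n,k)[:2]:
            m=r["region"]; ys,xs=np.nonzero(m)
            (cx,cy),(w,h),a=cv2.minAreaRect(np.c_[xs,ys].astype(np.float32))
            print(k,n,round(r["p"],2),"xy",np.round(r["xy"],1),"bbox",xs.min(),xs.max(),ys.min(),ys.max(),"rect",np.round([cx,cy,w,h,a]),"n",m.sum(),"@z",atz(c,r["xy"],z)[:2])
            out.setdefault(n,[]).append(r["xy"])
    if len(out)==2:
        for a in out["scene"]:
            for b in out["top"]: 
                print("   tri",tri([ray(S,a),ray(T,b)]))
big=np.hstack([cv2.resize(cv2.imread('pics/top0.png')[190:330,230:510],None,fx=2.8,fy=2.8,interpolation=2)]); cv2.imwrite('pics/c1.png',big)
cv2.imwrite('pics/c2.png',cv2.resize(cv2.imread('pics/scene0.png')[160:400,100:420],None,fx=2.5,fy=2.5,interpolation=2))
```

```text
mount [[-0.    -0.967 -0.255  0.069]
 [ 1.    -0.001  0.001  0.001]
 [-0.001 -0.255  0.967 -0.162]
 [ 0.     0.     0.     1.   ]]
shelf [0.75  0.157] [ 0.748 -0.022] [ 0.394 -0.014] [0.397 0.164] [0.572 0.072]
feet scene [ 0.401 -0.009] [ 0.745 -0.017] [0.752 0.155]
shelf scene [ 0.408 -0.014] [ 0.734 -0.01 ] [0.745 0.153] [0.427 0.146]
spray scene 0.78 xy [208.  244.8] bbox 199 227 198 276 rect [212. 237.  78.  26.  82.] n 1526 @z [ 0.453 -0.196]
spray scene 0.71 xy [161.2 290.4] bbox 147 182 241 322 rect [162. 281.  83.  29.  76.] n 1868 @z [ 0.519 -0.35 ]
spray top 0.9 xy [459.9 288.8] bbox 436 477 258 303 rect [462. 284.  32.  54.  52.] n 1164 @z [ 0.402 -0.285]
spray top 0.88 xy [380.4 319.2] bbox 366 397 305 341 rect [380. 320.  29.  38.  54.] n 829 @z [ 0.34 -0.11]
   tri [ 0.429 -0.239  0.192]
   tri [ 0.339 -0.129  0.08 ]
   tri [ 0.409 -0.31   0.08 ]
   tri [ 0.316 -0.201 -0.039]
spray_head scene 0.95 xy [212.8 243.6] bbox 199 227 197 276 rect [211. 237.  80.  25.  82.] n 1529 @z [ 0.454 -0.185]
spray_head scene 0.88 xy [161.8 287.7] bbox 147 182 241 321 rect [162. 281.  8
[... 962 characters left out ...]
 80.] n 1401 @z [ 0.576 -0.347]
jar top 0.82 xy [460.8 233.4] bbox 446 483 215 248 rect [464. 233.  32.  37.  45.] n 989 @z [ 0.541 -0.322]
jar top 0.22 xy [158.5 275.1] bbox 137 176 248 300 rect [157. 274.  52.  38.  87.] n 1962 @z [0.454 0.392]
   tri [ 0.546 -0.333  0.034]
   tri [ 0.42   0.067 -0.063]
tray scene 0.97 xy [199.8 333.9] bbox 111 250 276 393 rect [181. 328. 110.  97.  54.] n 6512 @z [ 0.537 -0.293]
tray scene 0.65 xy [160.9 287.8] bbox 147 183 241 322 rect [162. 281.  83.  29.  77.] n 1927 @z [ 0.343 -0.284]
tray top 0.91 xy [447.9 262.8] bbox 412 497 202 320 rect [454. 261. 119.  84.  89.] n 7580 @z [ 0.476 -0.297]
   tri [ 0.49  -0.291 -0.012]
   tri [ 0.455 -0.3    0.115]
```

View pics/c2.png

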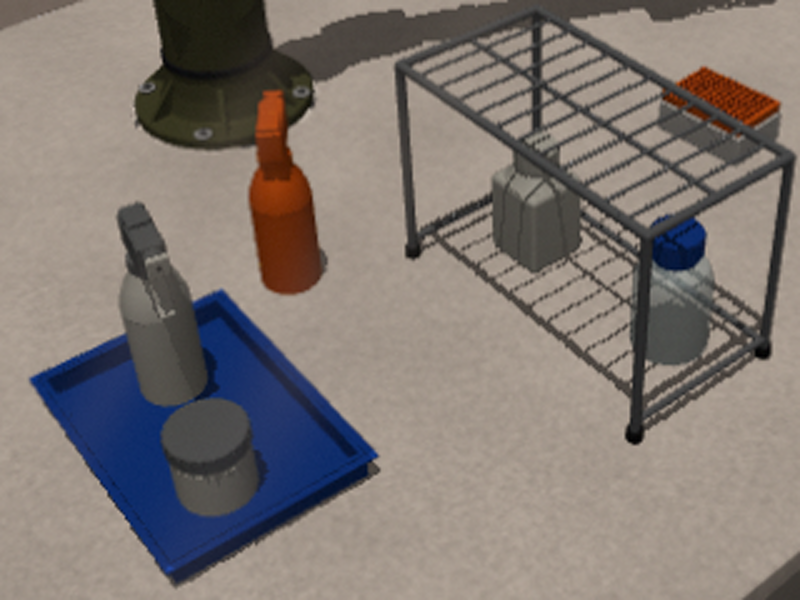

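Stereo puts the spray's foot near (0.41,-0.31), the rack centre near (0.572,0.072) with its front towards -y, and the gap's middle near x=0.572. Next I'll write a helper that turns targets into row numbers, then move over the spray for a closer look.

```bash
cat >> h.py <<'E'
def rot(r): return Ro.from_euler('xyz',r)
def plan(wps, start=None):
    """wps: list of (pos, rpy, rows); prints rows in move units"""
    s=start or (arm.get_state()["tcp_pos"],arm.get_state()["orientation"])
    p,R=np.array(s[0]),rot(s[1]); out=[]
    for pos,rpy,n in wps:
        p1=np.array(pos);R1=rot(rpy); rv=(R.inv()*R1).as_rotvec(); p0,R0=p,R
        for i in range(1,n+1):
            pn=p0+(p1-p0)*i/n; Rn=R0*Ro.from_rotvec(rv*i/n)
            d=R.inv().apply(pn-p)*10; w=(R.inv()*Rn).as_rotvec()/2
            out.append([[float(x)+0 for x in np.round(d,2)],[float(x)+0 for x in np.round(w,3)]]); p,R=pn,Rn
    print(len(out),str(out).replace(' ',''))
E
python3 - <<'E'
from h import *
pi=np.pi
plan([([.35,.56,.38],[pi,0,2.4],3),([.52,.30,.40],[pi,0,1.4],6)])
plan([([.53,.0,.40],[pi,0,.6],6),([.42,-.26,.40],[pi,0,-.28],6)],([.52,.30,.40],[pi,0,1.4]))
E
```

```text
9 [[[-0.32,0.01,-0.52],[0.0,0.0,0.055]],[[-0.31,0.05,-0.52],[0.0,0.0,0.055]],[[-0.31,0.08,-0.52],[0.0,0.0,0.055]],[[-0.5,-0.13,-0.03],[0.0,0.0,0.083]],[[-0.52,-0.04,-0.03],[0.0,0.0,0.083]],[[-0.52,0.04,-0.03],[0.0,0.0,0.083]],[[-0.5,0.13,-0.03],[0.0,0.0,0.083]],[[-0.47,0.21,-0.03],[0.0,0.0,0.083]],[[-0.43,0.29,-0.03],[0.0,0.0,0.083]]]
12 [[[-0.49,0.1,0.0],[0.0,0.0,0.067]],[[-0.47,0.17,0.0],[0.0,0.0,0.067]],[[-0.45,0.23,0.0],[0.0,0.0,0.067]],[[-0.41,0.28,0.0],[0.0,0.0,0.067]],[[-0.37,0.34,0.0],[0.0,0.0,0.067]],[[-0.32,0.38,0.0],[0.0,0.0,0.067]],[[-0.4,0.25,0.0],[0.0,0.0,0.073]],[[-0.35,0.31,0.0],[0.0,0.0,0.073]],[[-0.31,0.36,0.0],[0.0,0.0,0.073]],[[-0.25,0.4,0.0],[0.0,0.0,0.073]],[[-0.19,0.43,0.0],[0.0,0.0,0.073]],[[-0.12,0.45,0.0],[0.0,0.0,0.073]]]
```

arm_command(commands=[[[-0.32,0.01,-0.52],[0,0,0.055]],[[-0.31,0.05,-0.52],[0,0,0.055]],[[-0.31,0.08,-0.52],[0,0,0.055]],[[-0.5,-0.13,-0.03],[0,0,0.083]],[[-0.52,-0.04,-0.03],[0,0,0.083]],[[-0.52,0.04,-0.03],[0,0,0.083]],[[-0.5,0.13,-0.03],[0,0,0.083]],[[-0.47,0.21,-0.03],[0,0,0.083]],[[-0.43,0.29,-0.03],[0,0,0.083]]], claw=1)

```text
t: 3.82
tcp_pos: [0.5195, 0.2928, 0.4009]
orientation: [-3.141, -0.001, 1.371]
wrist_force: [0.6, 0.4, 0.6]
width: 0.0871
```

arm_command(commands=[[[-0.49,0.1,0],[0,0,0.067]],[[-0.47,0.17,0],[0,0,0.067]],[[-0.45,0.23,0],[0,0,0.067]],[[-0.41,0.28,0],[0,0,0.067]],[[-0.37,0.34,0],[0,0,0.067]],[[-0.32,0.38,0],[0,0,0.067]],[[-0.4,0.25,0],[0,0,0.073]],[[-0.35,0.31,0],[0,0,0.073]],[[-0.31,0.36,0],[0,0,0.073]],[[-0.25,0.4,0],[0,0,0.073]],[[-0.19,0.43,0],[0,0,0.073]],[[-0.12,0.45,0],[0,0,0.073]]])

```text
t: 5.32
tcp_pos: [0.3833, -0.2786, 0.4007]
orientation: [-3.137, -0.006, -0.371]
wrist_force: [0.9, 0.8, 0.9]
width: 0.0872
```

Run:
```python
from h import *
np.set_printoptions(precision=3,suppress=True)
s=arm.get_state();c=cam("wrist",s); im=viewer.read_camera("wrist")
print(s["tcp_pos"],s["orientation"],s["q"])
np.savez('w1.npz',pos=s["tcp_pos"],o=s["orientation"])
for k in("spray","spray_head"):
  for r in trace("wrist",k)[:2]:
    m=r["region"]; print(k,r["p"],r["xy"],m.sum(),atz(c,r["xy"],.183))
    im[cv2.morphologyEx(m.astype(np.uint8),cv2.MORPH_GRADIENT,np.ones((3,3)))>0]=[0,255,0]
save('w1.png',im)
# expected look of head
print(proj(c,[[.41,-.31,.205],[.41,-.31,.005]]))
```

```text
[ 0.383 -0.279  0.401] [-3.137 -0.006 -0.371] [-0.306 -0.165  0.771  1.572  0.11   1.682 -1.471]
spray 0.87 [234.8, 253.7] 2259 [ 0.373 -0.172  0.183]
spray 0.77 [327.0, 171.1] 2776 [ 0.421 -0.302  0.183]
spray_head 0.91 [328.4, 171.1] 2720 [ 0.42  -0.303  0.183]
[[338.864 179.755]
 [332.056 168.074]]
```

View pics/w1.png

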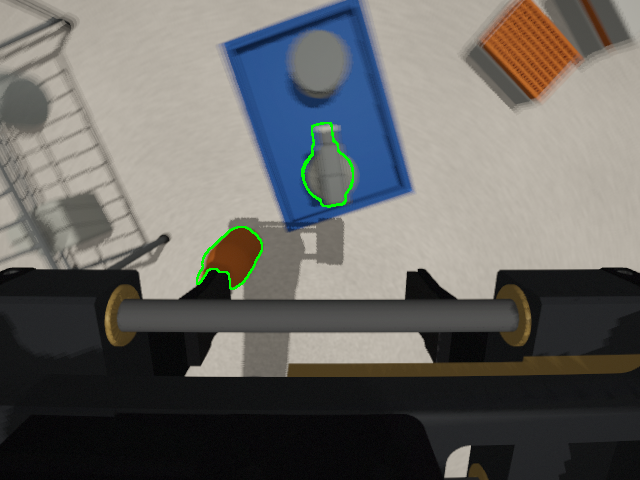

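The wrist view shows the spray outlined at (328,171), with the nozzle tip at (324,125) and the rear of the head at (333,206). The jar is well clear, and the orange decoy is at (232,255).

Run:
```python
from h import *
np.set_printoptions(precision=3,suppress=True)
z=np.load('w1.npz'); s=dict(tcp_pos=z['pos'],orientation=z['o']); c=cam("wrist",s); T=cam("top")
print("eye",c[3])
a=atz(c,(333,206),.2); b=atz(c,(324,125),.185); d=b-a; L=np.linalg.norm(d[:2]); yaw=np.arctan2(d[1],d[0]); u=np.array([np.cos(yaw),np.sin(yaw)])
print("rear",a,"noz",b,"L",L,"yaw",yaw,"head",a[:2]+u*.032,"foot",a[:2]+u*.024)
# two-view height: nozzle tip and rear in top view
print("tri noz",tri([ray(c,(324,125)),ray(T,(473,259))]),"tri rear",tri([ray(c,(333,206)),ray(T,(464,297))]))
im=cv2.imread('pics/top0.png')[245:315,420:500]; im=cv2.resize(im,None,fx=7,fy=7,interpolation=2); cv2.imwrite('pics/c3.png',im)
# head centre hypotheses projected to top
h=np.r_[a[:2]+u*.032,.183]; print("proj top",proj(T,[h,a,b]),proj(cam('scene'),[h,a,b]))
```

```text
eye [ 0.447 -0.304  0.563]
rear [ 0.386 -0.295  0.2  ] noz [ 0.466 -0.316  0.185] L 0.08232127926870283 yaw -0.2554643774238678 head [ 0.417 -0.303] foot [ 0.409 -0.301]
tri noz [ 0.466 -0.316  0.186] tri rear [ 0.384 -0.294  0.18 ]
proj top [[467.993 281.552]
 [467.038 295.438]
 [472.845 259.021]] [[157.45  255.929]
 [152.646 241.759]
 [162.956 268.565]]
```

View pics/c3.png

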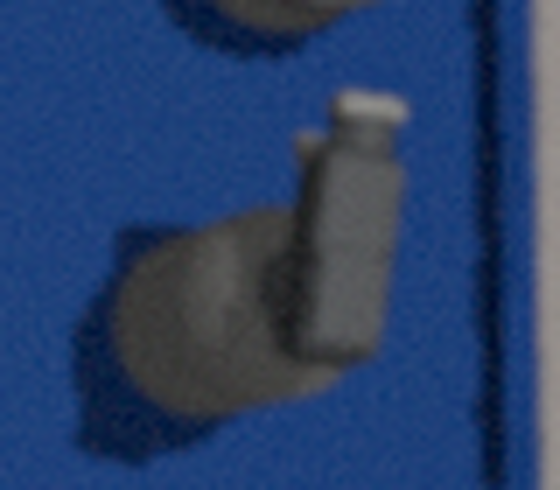

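The two views agree: the head centre is at (0.417,-0.302,0.183), yaw -0.255, and the rear-to-nozzle length of 82 mm matches the text. I'll grip with the jaws across the head's width, TCP z about 0.165.

Run:
```python
from h import *
plan([([.417,-.302,.30],[np.pi,0,-.255],4),([.417,-.302,.23],[np.pi,0,-.255],2)])
```

```text
6 [[[0.1,0.02,0.25],[-0.001,-0.001,-0.015]],[[0.1,0.02,0.25],[-0.001,-0.001,-0.015]],[[0.1,0.03,0.25],[-0.001,-0.001,-0.015]],[[0.1,0.03,0.25],[-0.001,-0.001,-0.015]],[[0.0,0.0,0.35],[0.0,0.0,0.0]],[[0.0,0.0,0.35],[0.0,0.0,0.0]]]
```

arm_command(commands=[[[0.1,0.02,0.25],[0,0,-0.015]],[[0.1,0.02,0.25],[0,0,-0.015]],[[0.1,0.03,0.25],[0,0,-0.015]],[[0.1,0.03,0.25],[0,0,-0.015]],[[0,0,0.35],[0,0,0]],[[0,0,0.35],[0,0,0]],[[0,0,0],[0,0,0]]], claw=1)

```text
t: 6.35
tcp_pos: [0.4268, -0.2923, 0.2266]
orientation: [-3.133, -0.01, -0.227]
wrist_force: [0.6, -0.3, 0.0]
width: 0.0868
```

Run:
```python
from h import *
s=arm.get_state();c=cam("wrist",s); im=viewer.read_camera("wrist")
print(s["tcp_pos"],s["orientation"],s["q"])
u=np.array([np.cos(-.255),np.sin(-.255)]); h=np.array([.417,-.302])
v=np.array([-u[1],u[0]])
P=[np.r_[h+u*a*.032+v*b*.013,.201] for a,b in((-1,-1),(1,-1),(1,1),(-1,1))]
cv2.polylines(im,[proj(c,P).round().astype(int)],True,(0,255,0),1)
save('w2.png',im)
plan([([.417,-.302,.165],[np.pi,0,-.255],3)])
```

```text
[ 0.42677289 -0.2923479   0.22657055] [-3.13313736 -0.00956418 -0.22701502] [-0.29685704  0.01530533  0.87279034  1.80131756 -0.02365517  1.3244052
 -1.21623035]
3 [[[-0.03,0.04,0.21],[-0.001,-0.002,0.005]],[[-0.03,0.04,0.21],[-0.001,-0.002,0.005]],[[-0.03,0.04,0.21],[-0.001,-0.002,0.005]]]
```

View pics/w2.png

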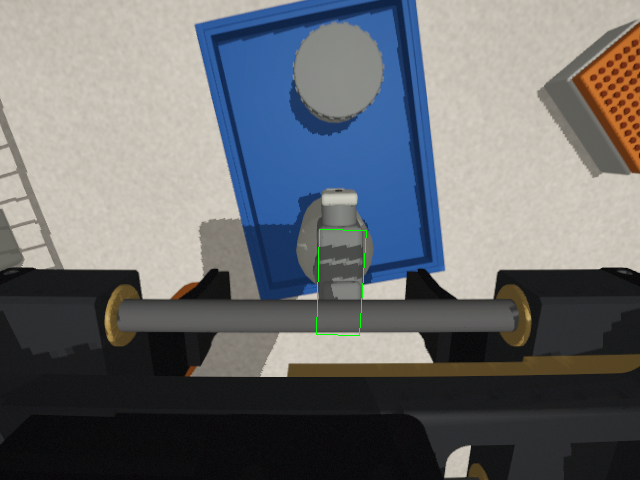

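The projected head outline sits on the head at (340,280), so I'll descend, grip and lift.

arm_command(commands=[[[-0.04,0.05,0.2],[0,-0.002,0.005]],[[-0.04,0.05,0.2],[0,-0.002,0.005]],[[-0.02,0.02,0.2],[0,0,0]],[[0,0,0],[0,0,0]]], claw=1)

```text
t: 6.9
tcp_pos: [0.417, -0.3033, 0.1675]
orientation: [-3.134, -0.009, -0.247]
wrist_force: [0.1, 0.3, 0.4]
width: 0.0867
```

arm_command(commands=[[[0,0,0],[0,0,0]],[[0,0,0],[0,0,0]],[[0,0,0],[0,0,0]],[[0,0,0],[0,0,0]],[[0,0,0],[0,0,0]],[[0,0,0],[0,0,0]]], claw=-1)

```text
t: 7.65
tcp_pos: [0.4186, -0.3042, 0.1698]
orientation: [-3.134, -0.013, -0.247]
wrist_force: [-0.1, -0.5, 0.1]
width: 0.0347
```

Run:
```python
from h import *
s=arm.get_state(); print(s["t"],s["tcp_pos"],s["orientation"],s["width"],s["wrist_force"])
p=s["tcp_pos"];o=s["orientation"]
plan([(p+[0,0,.09],[np.pi,0,o[2]],3),([.50,-.20,.255],[np.pi,0,.6],5),([.574,-.112,.245],[np.pi,0,1.55],6)])
```

```text
7.65 [ 0.41857628 -0.30421473  0.16982406] [-3.13394328 -0.01300116 -0.24748707] 0.03470896874348166 [-0.10511342 -0.54021489  0.14502549]
14 [[[0.0,0.0,-0.3],[-0.001,-0.002,0.0]],[[0.0,0.0,-0.3],[-0.001,-0.002,0.0]],[[0.0,0.0,-0.3],[-0.001,-0.002,0.0]],[[0.11,-0.24,0.01],[0.0,0.0,-0.085]],[[0.15,-0.22,0.01],[0.0,0.0,-0.085]],[[0.18,-0.19,0.01],[0.0,0.0,-0.085]],[[0.21,-0.16,0.01],[0.0,0.0,-0.085]],[[0.23,-0.12,0.01],[0.0,0.0,-0.085]],[[0.18,-0.05,0.02],[0.0,0.0,-0.079]],[[0.19,-0.02,0.02],[0.0,0.0,-0.079]],[[0.19,0.01,0.02],[0.0,0.0,-0.079]],[[0.19,0.04,0.02],[0.0,0.0,-0.079]],[[0.18,0.07,0.02],[0.0,0.0,-0.079]],[[0.17,0.1,0.02],[0.0,0.0,-0.079]]]
```

arm_command(commands=[[[0,0,0.02],[0,0,0]],[[0,0,0.02],[0,0,0]],[[0,0,0.01],[0,0,0]],[[0,0,0],[0,0,0]]])

```text
t: 8.15
tcp_pos: [0.4202, -0.3053, 0.1684]
orientation: [-3.134, -0.016, -0.247]
wrist_force: [-1.4, 0.3, -0.6]
width: 0.0256
```

arm_command(commands=[[[0,0,-0.15],[0,0,0]],[[0,0,-0.25],[0,0,0]],[[0,0,-0.25],[0,0,0]],[[0,0,-0.2],[0,0,0]]])

```text
t: 8.65
tcp_pos: [0.4165, -0.3043, 0.2539]
orientation: [-3.133, -0.01, -0.248]
wrist_force: [-0.1, -0.0, -3.4]
width: 0.0257
```

arm_command(commands=[[[0.11,-0.24,-0.05],[0,0,-0.08]],[[0.15,-0.22,0],[0,0,-0.08]],[[0.18,-0.19,0],[0,0,-0.08]],[[0.21,-0.16,0],[0,0,-0.08]],[[0.23,-0.12,0],[0,0,-0.08]],[[0.18,-0.05,0],[0,0,-0.078]],[[0.19,-0.02,0],[0,0,-0.078]],[[0.19,0.01,0],[0,0,-0.078]],[[0.19,0.04,0],[0,0,-0.078]],[[0.18,0.07,0],[0,0,-0.078]],[[0.15,0.1,0],[0,0,-0.06]]])

```text
t: 10.02
tcp_pos: [0.5781, -0.1129, 0.2664]
orientation: [3.128, -0.005, 1.504]
wrist_force: [-0.4, -0.8, -3.6]
width: 0.0256
```

Run:
```python
from h import *
s=arm.get_state(); print(s["t"],s["tcp_pos"],s["orientation"],s["width"],s["q"])
for n in("scene","top"):
    im=viewer.read_camera(n); save(n+'1.png',im)
    for k in("square_bottle","round_bottle"): print(n,k,[(np.round(r["xy"]),round(r["p"],2)) for r in look_for(n,k)[:3]])
plan([([.574,-.112,.24],[np.pi,0,1.55],3),([.574,-.112,.18],[np.pi,0,1.55],4)])
a=cv2.imread('pics/scene1.png')[150:390,120:440]; b=cv2.imread('pics/top1.png')[110:350,230:500]
cv2.imwrite('pics/m1.png',cv2.resize(np.hstack([a,b]),None,fx=1.35,fy=1.35,interpolation=2))
```

```text
10.025 [ 0.57805515 -0.11285183  0.26638441] [ 3.12791987 -0.00507901  1.50439312] 0.025587556275830384 [-0.41735576  0.18077491  0.65488597  1.57601807 -0.11848532  1.4099819
  0.18078968]
scene square_bottle [(array([314., 243.]), 0.65)]
scene round_bottle [(array([369., 279.]), 0.59)]
top square_bottle [(array([282., 268.]), 0.64), (array([367., 204.]), 0.58)]
top round_bottle [(array([280., 184.]), 0.82)]
7 [[[0.01,-0.01,0.09],[0.002,-0.001,-0.009]],[[0.01,-0.01,0.09],[0.002,-0.001,-0.009]],[[0.01,-0.01,0.09],[0.002,-0.001,-0.009]],[[0.0,0.0,0.15],[0.0,0.0,0.0]],[[0.0,0.0,0.15],[0.0,0.0,0.0]],[[0.0,0.0,0.15],[0.0,0.0,0.0]],[[0.0,0.0,0.15],[0.0,0.0,0.0]]]
```

View pics/m1.png

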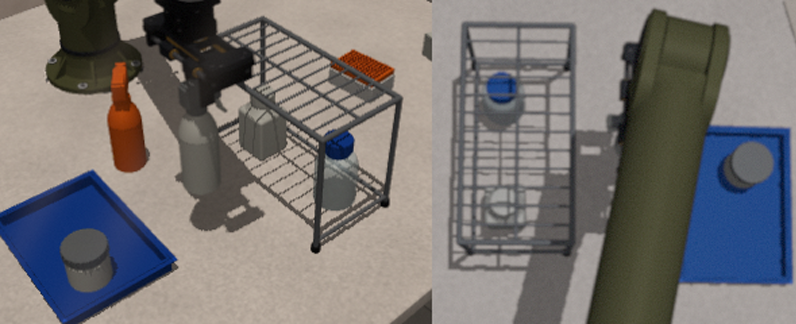

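The bottle hangs upright in front of the gap and the other things are unmoved. Now I'll lower it gently.

arm_command(commands=[[[0.01,-0.02,0.12],[0.002,-0.001,-0.009]],[[0.01,-0.02,0.15],[0.003,-0.001,-0.009]],[[0,-0.02,0.2],[0.002,-0.001,-0.005]],[[0,0,0.2],[0,0,0]],[[0,0,0.15],[0,0,0]],[[0,0,0.08],[0,0,0]]])

```text
t: 11.08
tcp_pos: [0.5683, -0.1141, 0.1688]
orientation: [-3.137, 0.002, 1.541]
wrist_force: [0.5, -0.1, -3.5]
width: 0.0257
```

Run:
```python
from h import *
s=arm.get_state(); print(s["t"],s["tcp_pos"],s["orientation"],s["wrist_force"])
plan([([.572,-.112,.164],[np.pi,0,1.55],3)])
```

```text
11.075 [ 0.56826203 -0.11413282  0.1687993 ] [-3.13712077e+00  2.00194913e-03  1.54122788e+00] [ 0.49457685 -0.08051295 -3.54062335]
3 [[[0.01,0.01,0.02],[-0.001,0.0,-0.001]],[[0.01,0.01,0.02],[-0.001,0.0,-0.001]],[[0.01,0.01,0.02],[-0.001,0.0,-0.001]]]
```

arm_command(commands=[[[0.01,0.01,0.02],[-0.001,0,0]],[[0.01,0.01,0.02],[-0.001,0,0]],[[0,0.01,0.02],[0,0,0]],[[0,0,0.01],[0,0,0]]])

```text
t: 11.58
tcp_pos: [0.5721, -0.1124, 0.1634]
orientation: [3.141, 0.002, 1.541]
wrist_force: [-2.9, -0.7, 2.9]
width: 0.0252
```

It has landed: the wrist z force went from -3.5 to +2.9 N. Release.

arm_command(commands=[[[0,0,0],[0,0,0]],[[0,0,0],[0,0,0]],[[0,0,0],[0,0,0]],[[0,0,0],[0,0,0]],[[0,0,0],[0,0,0]],[[0,0,-0.05],[0,0,0]]], claw=1)

```text
t: 12.32
tcp_pos: [0.574, -0.1126, 0.1697]
orientation: [3.136, 0.002, 1.542]
wrist_force: [0.0, -0.3, -0.4]
width: 0.0779
```

Run:
```python
from h import *
s=arm.get_state(); print(s["t"],s["tcp_pos"],s["orientation"],s["wrist_force"])
a=np.radians(57)  # tilt from down -> 33 deg below horizontal
R=Ro.from_euler('x',a)*rot([np.pi,0,1.56]); o=R.as_euler('xyz'); print(R.as_matrix()[:,2],R.as_matrix()[:,0],o)
p=s["tcp_pos"]; d=[np.pi,0,1.56]
plan([([p[0],p[1],.29],d,3),([.572,-.27,.29],d,4)])
plan([([.572,-.25,.20],o,8),([.572,-.22,.06],o,4)],([.572,-.27,.29],d))
```

```text
12.325 [ 0.57395702 -0.11259802  0.1697337 ] [3.13584200e+00 2.31279328e-03 1.54151278e+00] [ 0.01211297 -0.25150557 -0.37303581]
[ 1.11022302e-16  8.38670568e-01 -5.44639035e-01] [0.01079612 0.54460729 0.83862169] [-3.12496962 -0.99474794  1.55097525]
7 [[[0.0,0.0,-0.4],[0.001,0.0,-0.003]],[[0.0,0.0,-0.4],[0.001,0.0,-0.003]],[[0.0,0.0,-0.4],[0.001,0.0,-0.003]],[[-0.39,0.0,0.0],[0.0,0.0,0.0]],[[-0.39,0.0,0.0],[0.0,0.0,0.0]],[[-0.39,0.0,0.0],[0.0,0.0,0.0]],[[-0.39,0.0,0.0],[0.0,0.0,0.0]]]
12 [[[0.02,0.0,0.11],[0.001,0.062,0.0]],[[0.01,0.0,0.11],[0.001,0.062,0.0]],[[0.0,0.0,0.12],[0.001,0.062,0.0]],[[-0.02,0.0,0.11],[0.001,0.062,0.0]],[[-0.03,0.0,0.11],[0.001,0.062,0.0]],[[-0.05,0.0,0.11],[0.001,0.062,0.0]],[[-0.06,0.0,0.1],[0.001,0.062,0.0]],[[-0.07,0.0,0.09],[0.001,0.062,0.0]],[[-0.25,0.0,0.25],[0.0,0.0,0.0]],[[-0.25,0.0,0.25],[0.0,0.0,0.0]],[[-0.25,0.0,0.25],[0.0,0.0,0.0]],[[-0.25,0.0,0.25],[0.0,0.0,0.0]]]
```

The bottle is released. The jar at (0.546,-0.333) sits under the hand's back end, so I'll start pushing at 45° tilt and flatten to about 35° before going under the shelf. First: up, back and tilt.

arm_command(commands=[[[0,0,-0.2],[0,0,0]],[[0,0,-0.4],[0,0,0]],[[0,0,-0.4],[0,0,0]],[[-0.3,0,0],[0,0,0]],[[-0.35,0,0],[0,0,0]]], claw=1)

```text
t: 12.95
tcp_pos: [0.5728, -0.1747, 0.2748]
orientation: [3.134, 0.001, 1.549]
wrist_force: [0.8, -0.2, -0.5]
width: 0.0868
```

Run:
```python
from h import *
s=arm.get_state(); print(s["t"],s["tcp_pos"],s["orientation"],s["wrist_force"])
R=Ro.from_euler('x',np.pi/4)*rot([np.pi,0,1.56]); o=R.as_euler('xyz'); 
plan([([.572,-.178,.26],o,6)])
c=cam("scene"); im=viewer.read_camera("scene")
for k in("spray",):
  for r in trace("scene",k)[:2]:
    ys,xs=np.nonzero(r["region"]); b=ys.max(); print(r["p"],xs.min(),xs.max(),ys.min(),b)
P=[[.572+.032*np.cos(t),-.12+.032*np.sin(t),0] for t in np.linspace(0,6.28,24)]
Q=[[.572+.032*np.cos(t),-.12+.032*np.sin(t),.106] for t in np.linspace(0,6.28,24)]
u=proj(c,P);v=proj(c,Q); print("model foot bbox",u.min(0),u.max(0),"at106",v.min(0),v.max(0))
w=proj(cam("top"),[[.572,-.12,.2]]); 
for q in(u,v): cv2.polylines(im,[q.round().astype(int)],True,(0,255,0),1)
save('s2.png',cv2.resize(im[160:360,140:420],None,fx=2.8,fy=2.8,interpolation=2))
```

```text
12.95 [ 0.57284213 -0.17474489  0.27483497] [3.13390218e+00 1.03294247e-03 1.54884517e+00] [ 0.79997489 -0.22174596 -0.48171264]
6 [[[-0.01,0.0,0.02],[0.002,0.066,-0.001]],[[-0.01,0.0,0.02],[0.002,0.066,-0.001]],[[-0.01,0.0,0.02],[0.002,0.066,-0.001]],[[-0.01,0.0,0.02],[0.002,0.066,-0.001]],[[-0.02,0.0,0.02],[0.002,0.066,-0.001]],[[-0.02,0.0,0.02],[0.002,0.066,-0.001]]]
0.84 254 289 240 324
0.79 199 227 197 276
model foot bbox [258.14038694 305.36687907] [285.06880744 324.50844616] at106 [255.09160865 272.03818976] [283.4781942  290.83512794]
```

View pics/s2.png

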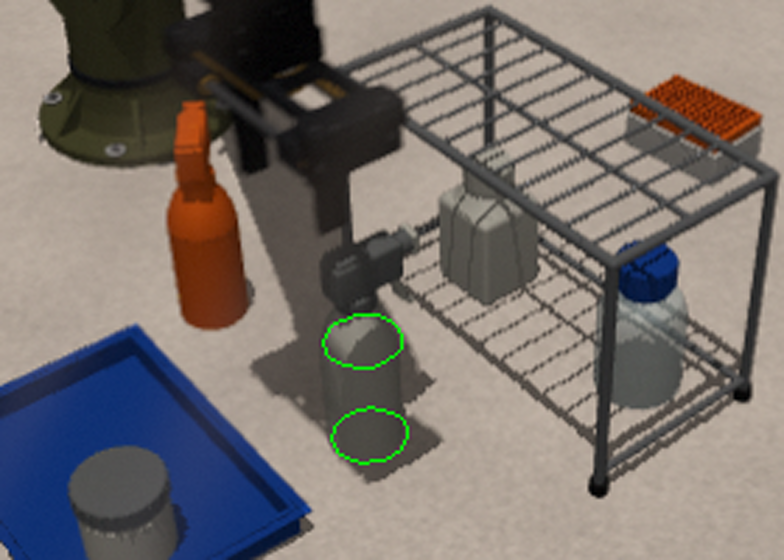

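The bottle stands upright at the modelled spot (green rings at (365,340) and (370,435)), with its nozzle towards the rack. Now I'll tilt the tool, set the claw to about 30 mm, and then descend behind it.

arm_command(commands=[[[-0.01,0,0.02],[0.002,0.066,0]],[[-0.01,0,0.02],[0.002,0.066,0]],[[-0.01,0,0.02],[0.002,0.066,0]],[[-0.01,0,0.02],[0.002,0.066,0]],[[-0.02,0,0.02],[0.002,0.066,0]],[[-0.02,0,0.02],[0.002,0.06,0]],[[0,0,0],[0,0,0]]], claw=-0.31)

```text
t: 13.92
tcp_pos: [0.5745, -0.1766, 0.262]
orientation: [-3.125, -0.804, 1.548]
wrist_force: [-0.0, -0.7, -0.1]
width: 0.032
```

Run:
```python
from h import *
s=arm.get_state(); print(s["t"],s["tcp_pos"],s["orientation"],s["wrist_force"],s["width"],s["q"])
print(rot(s["orientation"]).as_matrix())
R=Ro.from_euler('x',np.pi/4)*rot([np.pi,0,1.55]); o=R.as_euler('xyz'); 
plan([([.573,-.178,.20],o,3),([.573,-.176,.04],o,5)])
```

```text
13.925 [ 0.57450874 -0.17659791  0.26196834] [-3.12498539 -0.80376425  1.54786539] [-0.00841099 -0.72194421 -0.06569919] 0.03202772460091185 [ 0.20934744  0.57523292  0.61449737  1.34809133 -0.87402056  1.9197668
  0.78413111]
[[ 1.59127071e-02  9.99873380e-01 -9.61927218e-05]
 [ 6.93819017e-01 -1.09726631e-02  7.20065811e-01]
 [ 7.19973581e-01 -1.15249367e-02 -6.93905771e-01]]
8 [[[-0.15,0.0,0.14],[0.0,-0.003,0.001]],[[-0.15,0.0,0.14],[0.0,-0.003,0.001]],[[-0.15,0.0,0.14],[0.0,-0.003,0.001]],[[-0.22,0.0,0.23],[0.0,0.0,0.0]],[[-0.22,0.0,0.23],[0.0,0.0,0.0]],[[-0.22,0.0,0.23],[0.0,0.0,0.0]],[[-0.22,0.0,0.23],[0.0,0.0,0.0]],[[-0.22,0.0,0.23],[0.0,0.0,0.0]]]
```

arm_command(commands=[[[-0.15,0,0.14],[0,-0.003,0]],[[-0.15,0,0.14],[0,-0.003,0]],[[-0.15,0,0.14],[0,-0.003,0]],[[-0.22,0,0.22],[0,0,0]],[[-0.22,0,0.22],[0,0,0]],[[-0.22,0,0.22],[0,0,0]],[[-0.15,0,0.15],[0,0,0]],[[-0.1,0,0.1],[0,0,0]],[[0,0,0],[0,0,0]]])

```text
t: 15.05
tcp_pos: [0.575, -0.1714, 0.0636]
orientation: [-3.134, -0.778, 1.567]
wrist_force: [0.7, -0.8, 0.3]
width: 0.03
```

Run:
```python
from h import *
s=arm.get_state(); print(s["t"],s["tcp_pos"],s["orientation"],s["wrist_force"],s["width"],s["q"])
R=Ro.from_euler('x',np.pi/4)*rot([np.pi,0,1.55]); o=R.as_euler('xyz'); 
plan([([.572,-.172,.022],o,3),([.573,-.05,.022],o,9)])
im=viewer.read_camera("scene")
save('s3.png',cv2.resize(im[140:400,100:440],None,fx=2.2,fy=2.2,interpolation=2))
```

```text
15.05 [ 0.57497929 -0.17141918  0.06362459] [-3.13358927 -0.77755166  1.56734   ] [ 0.66616869 -0.7681645   0.3033948 ] 0.030021810526309922 [ 0.20974917  0.75125254  0.56885806  1.50252072 -0.89950124  1.66589783
  1.00217722]
12 [[[-0.1,-0.01,0.1],[-0.001,0.001,0.003]],[[-0.1,-0.01,0.1],[-0.001,0.001,0.003]],[[-0.1,-0.01,0.1],[-0.001,0.001,0.003]],[[0.1,0.0,0.1],[0.0,0.0,0.0]],[[0.1,0.0,0.1],[0.0,0.0,0.0]],[[0.1,0.0,0.1],[0.0,0.0,0.0]],[[0.1,0.0,0.1],[0.0,0.0,0.0]],[[0.1,0.0,0.1],[0.0,0.0,0.0]],[[0.1,0.0,0.1],[0.0,0.0,0.0]],[[0.1,0.0,0.1],[0.0,0.0,0.0]],[[0.1,0.0,0.1],[0.0,0.0,0.0]],[[0.1,0.0,0.1],[0.0,0.0,0.0]]]
```

View pics/s3.png

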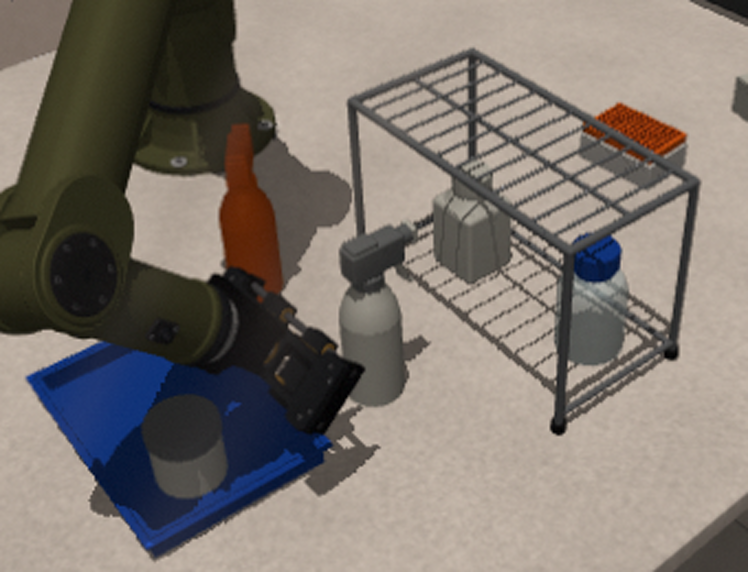

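Everything is standing, and the hand is behind the bottle with the jar clear. I'll descend to about 22 mm and start the push.

arm_command(commands=[[[-0.1,-0.01,0.1],[0,0,0.002]],[[-0.1,-0.01,0.1],[0,0,0.002]],[[-0.08,-0.01,0.08],[0,0,0.002]],[[0,0,0],[0,0,0]]])

```text
t: 15.6
tcp_pos: [0.5728, -0.173, 0.0239]
orientation: [-3.127, -0.775, 1.553]
wrist_force: [0.7, -0.4, 0.3]
width: 0.03
```

Run:
```python
from h import *
s=arm.get_state(); print(s["t"],s["tcp_pos"],s["orientation"],s["wrist_force"],s["width"])
R=Ro.from_euler('x',np.pi/4)*rot([np.pi,0,1.55]); o=R.as_euler('xyz'); 
plan([([.572,-.06,.022],o,12)])
```

```text
15.6 [ 0.57280026 -0.17298269  0.02390944] [-3.12701287 -0.77532004  1.55332213] [ 0.66059203 -0.35727582  0.26286791] 0.030049184660383806
12 [[[0.07,0.0,0.07],[0.0,0.0,0.0]],[[0.07,0.0,0.07],[0.0,0.0,0.0]],[[0.07,0.0,0.07],[0.0,0.0,0.0]],[[0.07,0.0,0.07],[0.0,0.0,0.0]],[[0.07,0.0,0.07],[0.0,0.0,0.0]],[[0.07,0.0,0.07],[0.0,0.0,0.0]],[[0.07,0.0,0.07],[0.0,0.0,0.0]],[[0.07,0.0,0.07],[0.0,0.0,0.0]],[[0.07,0.0,0.07],[0.0,0.0,0.0]],[[0.07,0.0,0.07],[0.0,0.0,0.0]],[[0.07,0.0,0.07],[0.0,0.0,0.0]],[[0.07,0.0,0.07],[0.0,0.0,0.0]]]
```

arm_command(commands=[[[0.06,0,0.06],[0,0,0]],[[0.06,0,0.06],[0,0,0]],[[0.05,0,0.05],[0,0,0]],[[0.05,0,0.05],[0,0,0]],[[0.06,0,0.06],[0,0,0]],[[0.06,0,0.06],[0,0,0]]])

```text
t: 16.35
tcp_pos: [0.5738, -0.1235, 0.0241]
orientation: [-3.13, -0.772, 1.554]
wrist_force: [-0.0, -1.9, -0.7]
width: 0.03
```

It pushes at -1.9 N, as friction predicts. Continue.

arm_command(commands=[[[0.07,0,0.07],[0,0,0]],[[0.07,0,0.07],[0,0,0]],[[0.07,0,0.07],[0,0,0]],[[0.07,0,0.07],[0,0,0]],[[0.07,0,0.07],[0,0,0]],[[0.05,0,0.05],[0,0,0]],[[0,0,0],[0,0,0]]])

```text
t: 17.23
tcp_pos: [0.5744, -0.0614, 0.024]
orientation: [-3.131, -0.773, 1.556]
wrist_force: [-0.6, -0.6, -0.9]
width: 0.0298
```

Run:
```python
from h import *
s=arm.get_state(); print(s["t"],s["tcp_pos"],s["orientation"],s["wrist_force"],s["width"],s["q"])
for n in ("scene",):
  im=viewer.read_camera(n)
  for r in trace(n,"spray")[:2]:
    ys,xs=np.nonzero(r["region"]); print(r["p"],xs.min(),xs.max(),ys.min(),ys.max())
c=cam("scene"); y=s["tcp_pos"][1]+.0067+.0283
u=proj(c,[[.573+.032*np.cos(t),y+.032*np.sin(t),0] for t in np.linspace(0,6.28,24)]); print("exp",u.min(0),u.max(0))
R=Ro.from_euler('x',np.radians(56))*rot([np.pi,0,1.55]); o=R.as_euler('xyz'); p=s["tcp_pos"]
plan([([.573,p[1]-.012,.03],s["orientation"],1),([.573,p[1]-.012,.022],o,3)])
plan([([.575,.083,.022],o,16)],([.573,p[1]-.012,.022],o))
```

```text
17.225 [ 0.5744429  -0.06142501  0.02396122] [-3.13085272 -0.77317252  1.55640095] [-0.649156   -0.62643878 -0.91152741] 0.029812905003716847 [ 0.06361533  0.68772989  0.52833478  1.68987059 -0.95447663  1.49079292
  0.97089967]
0.91 206 226 197 253
0.74 288 323 226 305
exp [288.94031438 288.37684893] [314.89096889 306.17333555]
4 [[[-0.04,-0.01,-0.12],[0.0,0.0,0.0]],[[-0.02,0.0,0.02],[0.0,0.034,0.002]],[[-0.02,0.0,0.02],[0.0,0.034,0.002]],[[-0.02,0.0,0.02],[0.0,0.034,0.002]]]
16 [[[0.05,0.0,0.08],[0.0,0.0,0.0]],[[0.05,0.0,0.08],[0.0,0.0,0.0]],[[0.05,0.0,0.08],[0.0,0.0,0.0]],[[0.05,0.0,0.08],[0.0,0.0,0.0]],[[0.05,0.0,0.08],[0.0,0.0,0.0]],[[0.05,0.0,0.08],[0.0,0.0,0.0]],[[0.05,0.0,0.08],[0.0,0.0,0.0]],[[0.05,0.0,0.08],[0.0,0.0,0.0]],[[0.05,0.0,0.08],[0.0,0.0,0.0]],[[0.05,0.0,0.08],[0.0,0.0,0.0]],[[0.05,0.0,0.08],[0.0,0.0,0.0]],[[0.05,0.0,0.08],[0.0,0.0,0.0]],[[0.05,0.0,0.08],[0.0,0.0,0.0]],[[0.05,0.0,0.08],[0.0,0.0,0.0]],[[0.05,0.0,0.08],[0.0,0.0,0.0]],[[0.05,0.0,0.08],[0.0,0.0,0.0]]]
```

The bottle tracks as modelled. I'll back off slightly, flatten the tilt to about 34°, and push on.

arm_command(commands=[[[-0.04,-0.01,-0.12],[0,0,0]],[[-0.01,0,0.01],[0,0.034,0]],[[-0.01,0,0.02],[0,0.034,0]],[[-0.02,0,0.02],[0,0.034,0]],[[0,0,0],[0,0,0]]])

```text
t: 17.95
tcp_pos: [0.5738, -0.077, 0.0252]
orientation: [-3.131, -0.981, 1.552]
wrist_force: [-0.3, 1.0, 0.1]
width: 0.03
```

Run:
```python
from h import *
s=arm.get_state(); print(s["t"],s["tcp_pos"],s["orientation"],s["wrist_force"],s["q"])
plan([([.575,.02,.022],s["orientation"],9)])
```

```text
17.95 [ 0.57375363 -0.07697718  0.02524305] [-3.13132347 -0.98107863  1.55224044] [-0.28324019  1.00513533  0.12470797] [ 0.21009447  0.81311024  0.46604994  1.60263791 -1.0358719   1.66298712
  1.05250758]
9 [[[0.06,0.0,0.09],[0.0,0.0,0.0]],[[0.06,0.0,0.09],[0.0,0.0,0.0]],[[0.06,0.0,0.09],[0.0,0.0,0.0]],[[0.06,0.0,0.09],[0.0,0.0,0.0]],[[0.06,0.0,0.09],[0.0,0.0,0.0]],[[0.06,0.0,0.09],[0.0,0.0,0.0]],[[0.06,0.0,0.09],[0.0,0.0,0.0]],[[0.06,0.0,0.09],[0.0,0.0,0.0]],[[0.06,0.0,0.09],[0.0,0.0,0.0]]]
```

arm_command(commands=[[[0.04,0,0.08],[0,0,0]],[[0.04,0,0.06],[0,0,0]],[[0.04,0,0.06],[0,0,0]],[[0.05,0,0.08],[0,0,0]],[[0.05,0,0.08],[0,0,0]],[[0.05,0,0.08],[0,0,0]],[[0.05,0,0.08],[0,0,0]],[[0.05,0,0.08],[0,0,0]],[[0.05,0,0.08],[0,0,0]],[[0.05,0,0.08],[0,0,0]],[[0.04,0,0.06],[0,0,0]],[[0,0,0],[0,0,0]]])

```text
t: 19.45
tcp_pos: [0.5762, 0.0263, 0.0246]
orientation: [-3.141, -0.977, 1.562]
wrist_force: [0.7, -0.4, 0.4]
width: 0.0299
```

Run:
```python
from h import *
s=arm.get_state(); print(s["t"],s["tcp_pos"],s["orientation"],s["wrist_force"],s["q"])
plan([([.575,.07,.022],s["orientation"],6)])
im=viewer.read_camera("scene"); t=viewer.read_camera("top")
m=np.hstack([im[150:390,120:440],t[100:340,220:420]]); save('m2.png',cv2.resize(m,None,fx=1.5,fy=1.5,interpolation=2))
for r in trace("scene","spray")[:2]:
    ys,xs=np.nonzero(r["region"]); print(r["p"],xs.min(),xs.max(),ys.min(),ys.max())
```

```text
19.45 [0.57620678 0.02634975 0.02459752] [-3.14082157 -0.97741638  1.5616497 ] [ 0.6724928  -0.38585065  0.37003208] [ 0.07806009  0.72651186  0.42459171  1.74135411 -1.09600012  1.53436623
  1.01267612]
6 [[[0.04,0.0,0.06],[0.0,0.0,0.0]],[[0.04,0.0,0.06],[0.0,0.0,0.0]],[[0.04,0.0,0.06],[0.0,0.0,0.0]],[[0.04,0.0,0.06],[0.0,0.0,0.0]],[[0.04,0.0,0.06],[0.0,0.0,0.0]],[[0.04,0.0,0.06],[0.0,0.0,0.0]]]
0.71 316 350 213 289
```

View pics/m2.png

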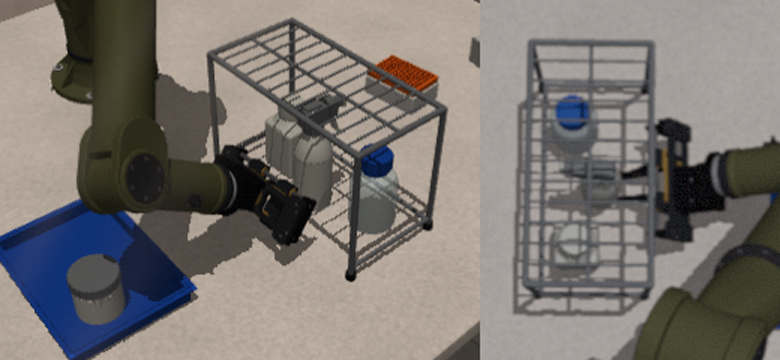

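The bottle stands in the gap with clearance on both sides. I'll push the last 55 mm slowly, watching the force.

arm_command(commands=[[[0.04,0,0.06],[0,0,0]],[[0.04,0,0.06],[0,0,0]],[[0.04,0,0.06],[0,0,0]],[[0.04,0,0.06],[0,0,0]],[[0.04,0,0.06],[0,0,0]]])

```text
t: 20.23
tcp_pos: [0.5769, 0.0618, 0.0239]
orientation: [-3.14, -0.975, 1.558]
wrist_force: [0.5, -2.1, 0.7]
width: 0.0299
```

arm_command(commands=[[[0.02,0,0.03],[0,0,0]],[[0.02,0,0.03],[0,0,0]]])

```text
t: 20.48
tcp_pos: [0.5769, 0.0701, 0.0238]
orientation: [-3.141, -0.975, 1.559]
wrist_force: [-0.2, -2.4, 0.7]
width: 0.03
```

arm_command(commands=[[[0.015,0,0.025],[0,0,0]],[[0.015,0,0.025],[0,0,0]]])

```text
t: 20.72
tcp_pos: [0.577, 0.0761, 0.0236]
orientation: [-3.141, -0.975, 1.559]
wrist_force: [0.4, -3.1, 2.6]
width: 0.03
```

arm_command(commands=[[[0.015,0,0.025],[0,0,0]]])

```text
t: 20.85
tcp_pos: [0.5771, 0.079, 0.0235]
orientation: [-3.141, -0.975, 1.559]
wrist_force: [-0.4, -3.2, 2.0]
width: 0.0302
```

arm_command(commands=[[[0.015,0,0.025],[0,0,0]]])

```text
t: 20.98
tcp_pos: [0.5773, 0.082, 0.0234]
orientation: [-3.141, -0.975, 1.559]
wrist_force: [-0.5, -2.9, 1.9]
width: 0.0299
```

arm_command(commands=[[[0.015,0,0.02],[0,0,0]]])

```text
t: 21.1
tcp_pos: [0.5774, 0.0844, 0.0235]
orientation: [-3.141, -0.975, 1.558]
wrist_force: [-0.2, -5.9, 2.8]
width: 0.0302
```

arm_command(commands=[[[0.015,0,0.02],[0,0,0]]])

```text
t: 21.22
tcp_pos: [0.5776, 0.0849, 0.0234]
orientation: [3.141, -0.972, 1.557]
wrist_force: [-1.1, -10.6, 3.9]
width: 0.03
```

Run:
```python
from h import *
s=arm.get_state(); print(s["t"],s["tcp_pos"],s["wrist_force"])
im=viewer.read_camera("scene"); c=cam("scene")
y=s["tcp_pos"][1]+.036
for z in(0,.106):
  for yy,col in((y,(0,255,0)),):
    u=proj(c,[[.577+.032*np.cos(t),yy+.032*np.sin(t),z] for t in np.linspace(0,6.28,24)]); cv2.polylines(im,[u.round().astype(int)],True,col,1)
# rail front face line for rack centre y .072
u=proj(c,[[.41,.151,.022],[.74,.145,.022]]); cv2.polylines(im,[u.round().astype(int)],False,(255,0,0),1)
save('s4.png',cv2.resize(im[170:350,230:430],None,fx=3.3,fy=3.3,interpolation=2))
```

```text
21.225 [0.5776194  0.08494322 0.02337098] [ -1.14810814 -10.56848898   3.86568402]
```

View pics/s4.png

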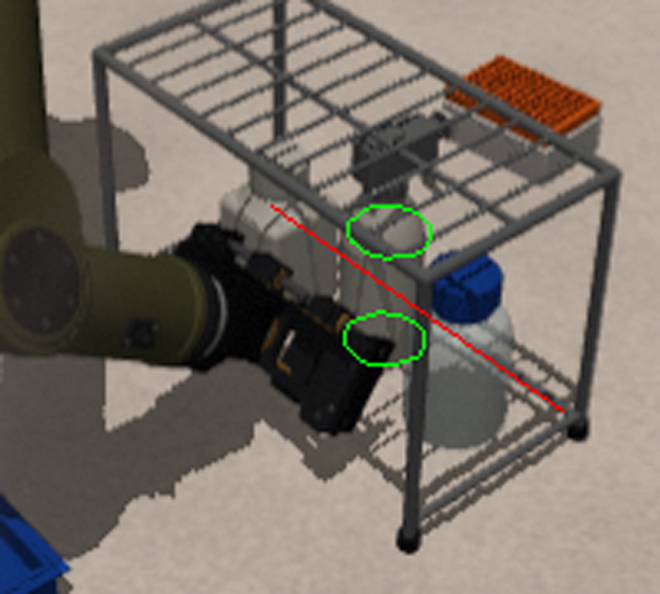

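The TCP stalled and the force rose to 10.6 N, so the bottle is against the rail. Now retreat straight back, then up.

arm_command(commands=[[[-0.06,0,-0.08],[0,0,0]],[[-0.11,0,-0.17],[0,0,0]],[[-0.15,0,-0.23],[0,0,0]],[[-0.15,0,-0.23],[0,0,0]],[[-0.15,0,-0.23],[0,0,0]],[[-0.15,0,-0.23],[0,0,0]],[[-0.1,0,-0.17],[0,0,0]],[[0,0,0],[0,0,0]]])

```text
t: 22.28
tcp_pos: [0.5738, -0.0886, 0.0254]
orientation: [-3.137, -0.97, 1.549]
wrist_force: [0.8, 0.0, -0.2]
width: 0.0301
```

arm_command(commands=[[[0.15,0,-0.3],[0,0,0]],[[0.15,0,-0.3],[0,0,0]],[[0.2,0,-0.3],[0,0,0]],[[0.2,0,-0.3],[0,0,0]],[[0,0,0],[0,0,0]],[[0,0,0],[0,0,0]]])

```text
t: 23.02
tcp_pos: [0.5729, -0.1431, 0.1538]
orientation: [-3.132, -0.979, 1.553]
wrist_force: [0.7, 0.6, -0.0]
width: 0.0301
```

Run:
```python
from h import *
np.set_printoptions(precision=3,suppress=True)
s=arm.get_state(); print(s["t"],s["tcp_pos"],s["wrist_force"])
c=cam("scene");T=cam("top"); im=viewer.read_camera("scene"); t=viewer.read_camera("top")
for k in("spray","square_bottle","round_bottle","jar","tip_box"):
  for n in("scene","top"): print(k,n,[(np.round(r["xy"]),round(r["p"],2)) for r in look_for(n,k)[:3]])
for cc,i in((c,im),(T,t)):
  for z in(0,.106):
    u=proj(cc,[[.577+.032*np.cos(a),.121+.032*np.sin(a),z] for a in np.linspace(0,6.28,24)]); cv2.polylines(i,[u.round().astype(int)],True,(0,255,0),1)
m=np.hstack([im[150:390,120:440],t[100:340,220:420]]); save('m3.png',cv2.resize(m,None,fx=1.5,fy=1.5,interpolation=2))
```

```text
23.025 [ 0.573 -0.143  0.154] [ 0.703  0.564 -0.02 ]
spray scene [(array([347., 242.]), 0.81), (array([208., 220.]), 0.64)]
spray top [(array([272., 218.]), 0.67), (array([373., 316.]), 0.53)]
square_bottle scene [(array([312., 243.]), 0.85), (array([371., 278.]), 0.73)]
square_bottle top []
round_bottle scene [(array([368., 280.]), 0.95)]
round_bottle top [(array([280., 183.]), 0.97)]
jar scene [(array([185., 340.]), 0.56)]
jar top [(array([464., 238.]), 0.98)]
tip_box scene [(array([392., 208.]), 0.63)]
tip_box top [(array([158., 276.]), 0.88)]
```

View pics/m3.png

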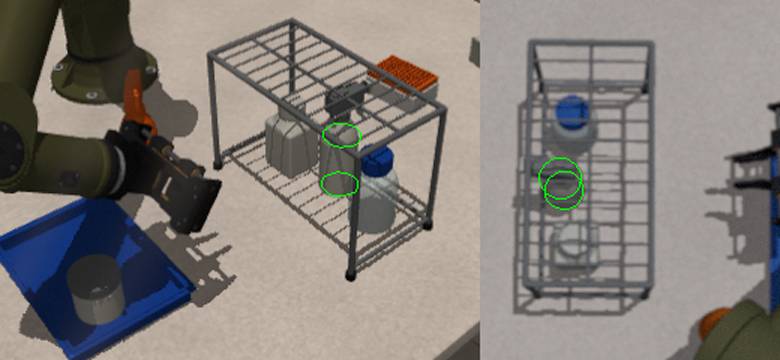

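The bottle stands upright in the gap against the rail, inside the green rings at (340,160) and (562,185). Both neighbours, the jar, the tip box and the orange bottle are where they were. The arm is clear, so I'll hand in.

```bash
python3 -c "
from h import *
print(ticket.hand_in())"
```

```text
the job is handed in; nothing more can be done
None
```

The spray bottle is put away: it stands upright in the gap between the two bottles, against the low back rail, and the job was handed in at about 23 s of the 56 s allowed.

- **Pick and place:** I lifted the bottle out of the tray by its head, stood it on the bench at about (0.572, -0.12) and let go there.
- **Slide:** I pushed it straight back with the tilted fingers at a height of about 24–30 mm. I paused once to flatten the hand before it went under the shelf. Sliding took about 2–3 N, until the hand stalled and the force rose to 10.6 N.
- **Last checks:** The final picture shows the bottle at about (0.577, 0.121). The square and round bottles, jar and tip box were found within a few pixels of where they started. The orange bottle was partly hidden by the arm but looked unmoved, and the wrist force was near zero.
- **What disagreed:** The hand stalled about 5 mm further back than I had estimated for the rail. I take that as measurement error.

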